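Crank a glue-up vice shut on two battens

TASK

Put the loose crank onto the hidden hex down inside the vice's collar, feeling round until its socket drops fully home, then crank clockwise (seen from above) until the sprung pad has closed on the two pine battens and been pushed about half-way into the moving jaw. Leave the crank standing seated on the hex, let go of everything, and leave the bottle, cup and screwdriver alone.

Things in the scene. Friction and masses are not known exactly. Their poses are not given: they have to be found in the camera images.
- crank_foot (a point): Loose steel crank, 0.38 kg, standing on its socket. Point: centre of its underside; z up its turning axis, x along the arm to the knob. Tube 37 mm across up to 52 mm; in its underside a hex socket 25.5 mm across flats, 24 mm deep, its mouth flared to 29 mm over 4 mm. Flat arm 16 mm wide at 52 to 60 mm height, reaching the knob 75 mm out; the other way a tail 47 mm long with a round counterweight (46 to 60 mm height).
- crank_boss (a point): Centre of the crank's boss: a plain round upright steel pin 24 mm in diameter on the crank's axis on top of the arm, from 60 to 95 mm above the foot (this point 78 mm above the foot). The place to hold the crank while seating it.
- crank_knob (a point): Centre of the crank's black upright knob, 22 mm in diameter, from 63 to 105 mm above the foot, 75 mm from the crank's axis (this point 84 mm above the foot). It spins freely on its pin, so a gripper that does not turn can lead it round in a circle.
- collar_mouth (a point): Centre of the rim of the dark steel collar, an upright tube on one end of the fixed grey vice; rim 80 mm above the table, 62 mm across outside. Its y points along the vice from collar to fixed jaw. Bore 40 mm across, funnelled to 48 mm at the rim, 44 mm deep. All the rest of the vice is lower than the rim (jaw tops 63 mm); the seated crank's arm passes 8 mm above the rim.
- hex_seat (a point): Centre of the collar's floor, 36 mm above the table, where the seated crank's foot rests. Here stands the driven hex, 24 mm across flats, angle unknown and different each time; cone tip 22 mm, corners 18 mm above the floor. Unmatched, the crank stops with its foot 15 to 18 mm above the floor; it matches every 60 degrees, within about 5. Clockwise from above closes the jaw; friction 0.1 N m.
- jaw (a joint): Travel in m of the moving jaw (grey block 110 mm long, 22 mm thick, beside the collar) towards the fixed jaw: 16 mm per turn of the hex. Screw driven, it cannot be pushed by hand and stays where it is left. It starts 0 to 5.6 mm closed.
- pad (a joint): How far in m the black rubber spring pad (96 mm long, 30 mm high, on the moving jaw's face) is pushed back into the jaw: 0 free, 0.009 fully in; spring 3 N per mm. It stays 0 until jaw reads about 0.012, where pad and battens have closed up, then grows as much as the jaw goes on. Half-way, 0.0045, is wanted; never fully in.
- batten_a_mid (a point): Centre of the pine batten nearer the moving jaw, 130 x 20 x 32 mm, lying loose on the vice bed (bed 20 mm above the table), long side along the jaws.
- batten_b_mid (a point): Centre of the second batten, same size, beside the first and next to the fixed jaw.
- water_bottle: Bystander: pale translucent bottle with a white cap, 66 mm across, 210 mm high, origin at the centre of its underside.
- screwdriver: Bystander: screwdriver about 170 mm long lying on the table, origin at the middle of its length at table height.
- cup: Bystander: white plastic cup 72 mm across, 85 mm high, origin at the centre of its underside.
Things that resemble listed ones, but are neither listed nor needed, are in the scene too. There is more than one size of the part that bears collar_mouth; the job needs the larger.

How it is judged (in metres and radians):
On the way, in this order (a step that is already met when the one before it is completed fails the run):
1. the crank is fully down on the hex, before the pad presses the battens (horizontal distance between crank_foot and hex_seat below 0.004 m and z of crank_foot in the frame of hex_seat below 0.006 m and angle between crank_foot's own z axis and vertical below 0.1 rad and value of joint pad below 0.001 m), for 0.2 s.
2. with the crank seated, the pad presses the battens (horizontal distance between crank_foot and hex_seat below 0.004 m and z of crank_foot in the frame of hex_seat below 0.006 m and angle between crank_foot's own z axis and vertical below 0.1 rad and value of joint pad above 0.0025 m), for 0.1 s.
At the end, for the whole second after the job is handed in: The pad is pushed 2.5 to 6.8 mm into the moving jaw (of 9 mm), both battens lie flat on the bed between the jaws, and the crank stands still on the hex, upright within 0.1 rad, its foot less than 6 mm above the collar's floor and within 4 mm of its centre (all of step 2 and value of joint pad below 0.0068 m and angle between each of batten_a_mid, batten_b_mid's own z axis and vertical below 0.1 rad and height (world z) of each of batten_a_mid, batten_b_mid below 0.041 m and linear speed of crank below 0.02 m/s); the robot touches nothing.
It fails at once if the pad is driven fully into the jaw (value of joint pad above 0.0085 m).
It fails at once if the bottle is disturbed by more than 30 mm (distance of water_bottle from where it was at the start of the episode above 0.03 m).
It fails at once if the screwdriver is disturbed by more than 30 mm (distance of screwdriver from where it was at the start of the episode above 0.03 m).
It fails at once if the cup is disturbed by more than 30 mm (distance of cup from where it was at the start of the episode above 0.03 m).
It also fails if it takes over 64 s, if anything falls off the work surface, if the arm or the gripper's body presses on something with over 40 N, if the wrist force passes 120 N, or if a joint passes its speed limit or range.

ROBOT

A 6-joint arm with a two-finger parallel gripper is mounted at the origin on the work surface. World frame = base frame: x ahead of the robot, y to its left, z up, the work surface at z = 0. Lengths are in mm, angles in degrees, forces in N, time in s.
With the tool pointing down it reaches from about 350 to 850 mm from the base axis. Payload 8.1 kg.
Tool frame: the origin (TCP) lies at the centre of the arm's flange, where the gripper is bolted on; the fingertips stand 173 mm ahead of it and the grasp point (between the pads) lies 155 mm ahead of it; z points along the fingers, y is the line along which they close (so a half turn about z gives the same grasp; the last joint's range is limited). The gripper opens to 85 mm and grips with 20 to 120 N. Pads are 22 mm wide; open, the fingers measure 114 mm over their backs; the gripper's body (76 mm by 85 mm) begins 54 mm behind the grasp point. The pads swing forward as they close: fully open they stand 13 mm farther back than shut.
Start: joints at [-71.356, 7.471, 85.268, -0, 87.261, -4.893], TCP at [239.626, -550.078, 404.692] pointing down, gripper open.
Joint ranges: [-169.43, 169.43], [-51.17, 129.36], [1.28, 143.12], [-76.62, 256.62], [0, 156.53], [-152.29, 152.29]. Speed limits (degrees/s): [136.94, 136.94, 159.86, 180, 180, 180].

INTERFACE

Orientations are given as [roll, pitch, yaw] about the fixed x, y, z axes, in that order (R = Rz(yaw) Ry(pitch) Rx(roll)).
In Python, from bench import * gives the robot as it stands.
- The arm moves only by the shell command python3 -m jog 'ROWS' [FORCE]. ROWS is text: rows parted by semicolons, each of 7 numbers parted by spaces: the shift along the tool's x, y, z scaled (see below), then the turn, a rotation vector about the tool's x, y, z scaled (see below), then the closure, from -1 (fully open) to 1 (shut). In form: tx ty tz wx wy wz hand; .... A call has 1 to 5 rows; each row shifts and turns the commanded pose from where the row before left it, along the tool's axes as they then stand; what a row does not reach is not made up. The controller multiplies each number of a shift by 0.1 m and each number of a turn by 60 degrees. A row lasts 1/8 s, in which the tool goes at most 62.5 mm and 10.7 degrees, less where a joint would pass 70% of its speed; a pose out of reach is approached as far as the arm can. A call with a number of a shift or a turn outside -1 to 1 is refused whole. A call with a gripper value outside its range is refused whole. The fingers move at their own pace and stop on an object; FORCE is the grip in N (left out, the last holds). Time passes only in rows, so rows that do not move let the fingers close. It gives the time, the measured TCP pose, the force, the opening and the grip force at its end, in the units of the state.
- sense(): the state, without advancing time (a new reading comes with each control period).
- snapshot(name): name is "scene" or "top"; returns a dict with "img" (420x560x3 uint8, red, green, blue), "fx", "fy", "cx", "cy" (pixels), "extrinsics" (4x4, takes a point from camera to world coordinates). Camera axes: x right, y down, z forward; pixel columns grow to the right and rows downward; lengths in mm; the calibration is good to about 2 mm. A picture is of the moment at which its call begins. There is no depth.
- hand_in(): hands the job in; it is judged then, once.
The state is a dict: "time": time; "joint_pos": joint angles; "qd": joint speeds; "joint_efforts": joint torques, N m; "tool_pos": TCP position; "tcp_rot": TCP orientation; "ft_force": force on the tool from outside, world axes, zero at the start; "wrist_torque": the same for the moment, N m; "finger_gap": finger opening in mm; "grip_force": force on a finger pad.
Only numpy, scipy, OpenCV 4.12 (cv2) and the standard library are available. Lean on these libraries where they do the work, as an engineer would, in place of code of your own. Each camera call takes 0.05 s, during which the arm holds its last target. There are 200 camera calls.

## Working session

There is one attempt and no reset: what is moved stays moved. The work goes in short steps, Python scripts to look and compute and a shell command to move; the robot and the scene stay as the last step left them, time stands still between calls to the robot, and variables do not carry over. Pictures are saved under pics/ and viewed, at most 10 in all, crops included, and the job is handed in when it is done.

```bash
mkdir -p pics; ls; cat > h.py <<'E'
import numpy as np, cv2
from bench import *
from scipy.spatial.transform import Rotation as R
def ray(s,u,v,z):
    E=np.array(s["extrinsics"]); d=E[:3,:3]@[(u-s["cx"])/s["fx"],(v-s["cy"])/s["fy"],1]; o=E[:3,3]
    return o+d*(z-o[2])/d[2]
def proj(s,p):
    E=np.linalg.inv(np.array(s["extrinsics"])); q=E[:3,:3]@np.array(p)+E[:3,3]
    return s["fx"]*q[0]/q[2]+s["cx"], s["fy"]*q[1]/q[2]+s["cy"]
E
python3 - <<'E'
from h import *
for n in("top","scene"):
    s=snapshot(n); cv2.imwrite(f"pics/{n}0.png",cv2.resize(s["img"][:,:,::-1],(784,588),interpolation=cv2.INTER_CUBIC)); print(n,s["fx"],s["cx"],s["cy"],np.round(s["extrinsics"],3).tolist()); np.save(n+"0.npy",s["img"])
print(sense())
E
```

```text
pics
top 503.2305190508373 274.5033649776467 217.22604768211573 [[-0.029, -0.994, 0.101, 450.865], [-1.0, 0.029, 0.004, 60.806], [-0.006, -0.101, -0.995, 1337.303], [0.0, 0.0, 0.0, 1.0]]
scene 412.5957560054125 278.9008130356389 208.18136514561755 [[0.834, 0.369, -0.41, 930.643], [0.552, -0.55, 0.627, -497.16], [0.006, -0.749, -0.662, 674.151], [0.0, 0.0, 0.0, 1.0]]
{'time': 0.1, 'joint_pos': array([-7.13581691e+01,  7.51238749e+00,  8.53238923e+01, -9.61824719e-04,
        8.72607204e+01, -4.89306312e+00]), 'qd': array([-0.07727725,  0.00286909, -0.12440614, -0.00123101,  0.07067483,
       -0.07388658]), 'joint_efforts': array([ 2.00016343e-04, -5.70951784e+01, -5.01943123e+01, -1.71368365e-04,
        8.08861165e-03, -6.34240837e-05]), 'tool_pos': array([ 239.53631799, -549.88792841,  403.72415509]), 'tcp_rot': array([-1.79903271e+02, -7.31660359e-03,  2.35349346e+01]), 'ft_force': array([ 0.40127743,  0.46262894, -0.15635714]), 'wrist_torque': array([ 0.02840437, -0.058667  ,  0.03358107]), 'grip_force': 0.0, 'finger_gap': 85.05034313061333}
```

View pics/top0.png

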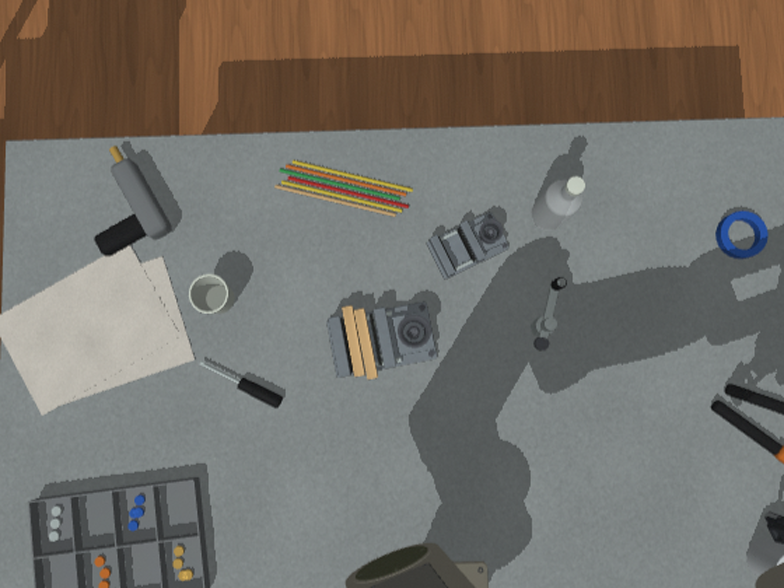

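View pics/scene0.png

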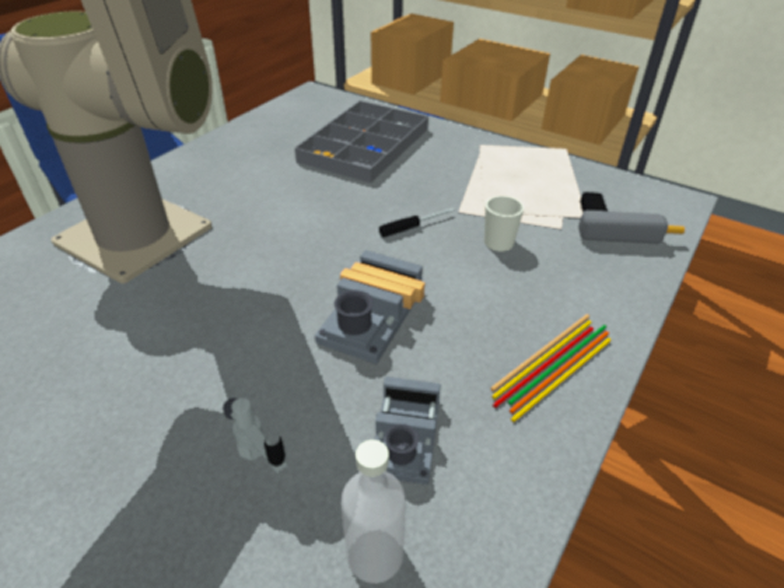

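The top view shows the large vice (collar at about 413,331, battens at 360,342), and the crank at about (547,325) with its knob at (559,283). The scene view shows the same crank at about (245,430) and the collar at about (353,312). Next I'll enlarge both places in one composite.

```bash
python3 - <<'E'
from h import *
t=np.load("top0.npy");s=np.load("scene0.npy")
def c(im,x,y,w=64,h=48): return cv2.resize(im[y-h//2:y+h//2,x-w//2:x+w//2],(400,300),interpolation=cv2.INTER_CUBIC)
def g(i): return np.clip(255*(i/255.)**.6,0,255).astype(np.uint8)
a=np.vstack([np.hstack([c(t,392,222),c(t,295,237)]),np.hstack([c(s,180,310),c(s,252,222)])])
cv2.imwrite("pics/crops.png",g(a)[:,:,::-1])
E
```

```text
(no output)
```

View pics/crops.png

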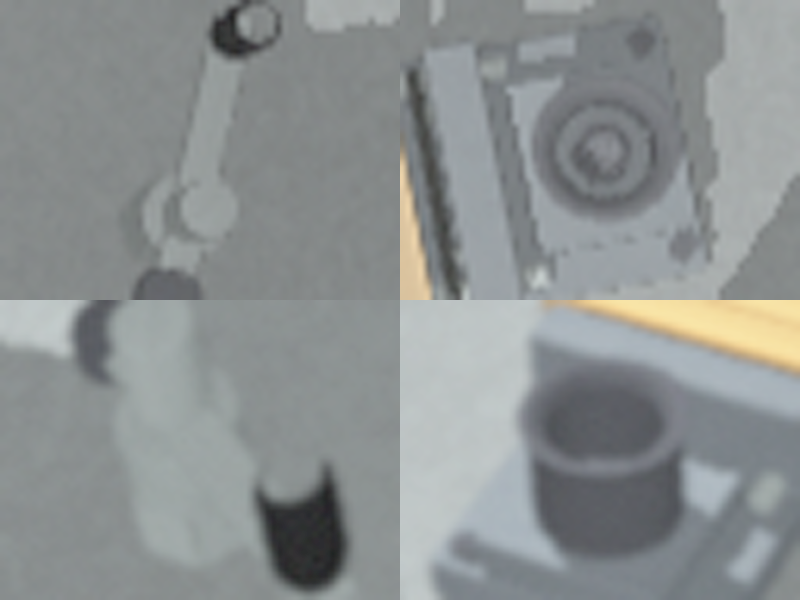

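The crops (6.25x) show the boss top at (208,204), the knob top at (260,22), and the collar rim centre at (610,146) in the top view and (604,420) in the scene view. The hex is blurred inside the collar.

```bash
python3 - <<'E'
from h import *
t=snapshot("top");s=snapshot("scene")
k=6.25
P=lambda x,y,x0,y0:(x0+x/k-.5,y0+y/k-.5)
boss=ray(t,*P(208,204,360,198),95);knob=ray(t,*P(260,22,360,198),105)
col=ray(t,*P(210,146,263,213),80)
print("boss",boss,"knob",knob,np.linalg.norm((knob-boss)[:2]),np.degrees(np.arctan2(*(knob-boss)[1::-1])))
print("col",col,"scene",ray(s,*P(204,120,220,198),80))
print("boss scene proj (crop px)",(np.array(proj(s,boss))+.5-[148,286])*k, "knob",(np.array(proj(s,knob))+.5-[148,286])*k)
# battens: orange mask, direction
for nm,im,z in(("top",t,52),):
    h=cv2.cvtColor(im["img"],cv2.COLOR_RGB2HSV); m=cv2.inRange(h,(10,70,120),(25,255,255)); m[:, :220]=0; m[:,290:]=0; m[:200]=0; m[290:]=0
    pts=cv2.findNonZero(m); r=cv2.minAreaRect(pts); b=cv2.boxPoints(r); w=[ray(im,*q,z)for q in b]; print(r,np.round(w,1))
# circle fit of rim
for sn in (t,):
    g=cv2.cvtColor(sn["img"],cv2.COLOR_RGB2GRAY)[213:261,263:327]; g=cv2.resize(g,None,fx=8,fy=8,interpolation=cv2.INTER_CUBIC)
    c=cv2.HoughCircles(g,cv2.HOUGH_GRADIENT,1,10,param1=60,param2=25,minRadius=40,maxRadius=110); 
    if c is not None:
        for q in c[0][:6]: print(q, ray(sn,263+q[0]/8-.5,213+q[1]/8-.5,80), q[2]/8*1257/503)
E
```

```text
boss [ 535.98235948 -226.03561052   95.        ] knob [ 606.58334105 -247.98340098  105.        ] 73.93378188882735 -17.268948841203343
col [529.79863577  12.60368992  80.        ] scene [530.29022571  10.92389731  80.        ]
boss scene proj (crop px) [162.20771942  18.36475771] knob [294.55293318 174.20671295]
((256.1346435546875, 244.17306518554688), (54.128055572509766, 16.277639389038086), 78.69007110595703) [[578.3 146.7  52. ]
 [585.3 105.5  52. ]
 [449.   82.1  52. ]
 [442.1 122.8  52. ]]
```

```bash
cat > to.py <<'E'
import sys
from h import *
# to.py x y z yaw : remaining tool-frame shift (units of 0.1m) and turn (units of 60deg) after straight-down assumption
x,y,z,yaw=map(float,sys.argv[1:5]); s=sense(); Rt=R.from_euler("xyz",s["tcp_rot"],degrees=True)
d=Rt.inv().apply(np.array([x,y,z])-s["tool_pos"])/100
w=(Rt.inv()*R.from_euler("xyz",[180,0,yaw],degrees=True)).as_rotvec(degrees=True)/60
print("shift",np.round(d,3),"turn",np.round(w,3)); print("t",round(s["time"],2),"pos",np.round(s["tool_pos"],1),"rot",np.round(s["tcp_rot"],1),"j",np.round(s["joint_pos"],1),"F",np.round(s["ft_force"],1),"T",np.round(s["wrist_torque"],2),"gap",round(s["finger_gap"],1),"grip",round(s["grip_force"],1))
E
python3 -m jog '.4 -.18 0 0 0 0 -1;.4 -.18 0 0 0 0 -1;.4 -.18 0 0 0 0 -1;.4 -.18 0 0 0 0 -1;.4 -.18 0 0 0 0 -1' 100
python3 -m jog '.4 -.18 0 0 0 0 -1;.4 -.18 0 0 0 0 -1;.4 -.18 0 0 0 0 -1;.4 -.18 0 0 0 0 -1;.4 -.18 0 0 0 0 -1'
python3 -m jog '0 0 .25 0 0 .17 -1;0 0 .25 0 0 .17 -1;0 0 .25 0 0 .17 -1;0 0 .25 0 0 .17 -1;0 0 0 0 0 0 -1'
python3 to.py 536 -226 297 -17.3
```

```text
time: 0.82
tool_pos: [387.8, -386.5, 404.6]
tcp_rot: [-180.0, -0.0, 23.5]
ft_force: [0.2, 0.4, 1.1]
finger_gap: 85.4
grip_force: 0.0
time: 1.45
tool_pos: [535.3, -224.1, 404.5]
tcp_rot: [-180.0, 0.0, 23.5]
ft_force: [0.4, -0.7, 0.1]
finger_gap: 85.4
grip_force: 0.0
time: 2.08
tool_pos: [533.5, -224.8, 302.0]
tcp_rot: [-179.9, 0.3, -17.2]
ft_force: [-0.1, 0.2, 0.5]
finger_gap: 85.6
grip_force: 0.0
shift [0.028 0.004 0.05 ] turn [-0.001  0.005  0.002]
t 2.08 pos [ 533.5 -224.8  302. ] rot [-179.9    0.3  -17.2] j [-27.9   8.4  95.1   0.   76.7  79.3] F [-0.1  0.2  0.5] T [ 0.   -0.    0.02] gap 85.6 grip 0.0
```

```bash

python3 -m jog '.03 0 .2 0 0 0 -1;0 0 .2 0 0 0 -1;0 0 .2 0 0 0 -1;0 0 .04 0 0 0 -1;0 0 0 0 0 0 -1' 
python3 to.py 536 -226 237 -17.3
python3 -m jog '0 0 0 0 0 0 0;0 0 0 0 0 0 .5;0 0 0 0 0 0 1;0 0 0 0 0 0 1;0 0 0 0 0 0 1' 100
python3 to.py 536 -226 237 -17.3
python3 -m jog '0 0 0 0 0 0 1;0 0 0 0 0 0 1' 
python3 to.py 536 -226 237 -17.3
```

```text
time: 2.7
tool_pos: [537.2, -226.1, 240.2]
tcp_rot: [-180.0, 0.1, -17.2]
ft_force: [-0.5, -0.5, 1.1]
finger_gap: 85.4
grip_force: 0.0
shift [-0.012  0.002  0.032] turn [-0.     0.001  0.001]
t 2.7 pos [ 537.2 -226.1  240.2] rot [-1.80e+02  1.00e-01 -1.72e+01] j [-27.9  12.8  97.2   0.   70.1  79.4] F [-0.5 -0.5  1.1] T [-0.    0.02 -0.01] gap 85.4 grip 0.0
time: 3.32
tool_pos: [537.6, -226.4, 241.4]
tcp_rot: [180.0, -0.1, -17.3]
ft_force: [-0.8, -0.9, 4.8]
finger_gap: 21.2
grip_force: 97.7
shift [-0.016  0.001  0.044] turn [ 0.    -0.001  0.001]
t 3.33 pos [ 537.6 -226.4  241.4] rot [ 1.80e+02 -1.00e-01 -1.73e+01] j [-27.9  12.7  97.1  -0.   70.1  79.4] F [-0.8 -0.9  4.8] T [ 0.01  0.22 -0.02] gap 21.2 grip 97.7
time: 3.58
tool_pos: [537.6, -226.4, 241.3]
tcp_rot: [180.0, -0.1, -17.3]
ft_force: [-0.7, -0.2, 5.2]
finger_gap: 21.2
grip_force: 97.7
shift [-0.016  0.001  0.043] turn [ 0.    -0.001  0.001]
t 3.58 pos [ 537.6 -226.4  241.3] rot [ 1.80e+02 -1.00e-01 -1.73e+01] j [-27.9  12.7  97.1  -0.   70.1  79.4] F [-0.7 -0.2  5.2] T [0.03 0.22 0.02] gap 21.2 grip 97.7
```

```bash

python3 -m jog '0 0 -.15 0 0 0 1;0 0 -.25 0 0 0 1;0 0 -.35 0 0 0 1;0 0 -.35 0 0 0 1;0 0 0 0 0 0 1'
python3 -m jog '-.1 -.28 0 0 0 0 1;-.1 -.28 0 0 0 0 1;-.1 -.28 0 0 0 0 1;-.1 -.28 0 0 0 0 1;-.1 -.28 0 0 0 0 1'
python3 -m jog '-.1 -.28 0 0 0 0 1;-.1 -.28 0 0 0 0 1;-.08 -.29 0 0 0 0 1;0 0 0 0 0 -.16 1;0 0 0 0 0 -.16 1'
python3 -m jog '0 0 0 0 0 -.16 1;0 0 0 0 0 -.16 1;0 0 0 0 0 -.16 1;0 0 0 0 0 -.16 1;0 0 0 0 0 0 1'
python3 to.py 530 12 351 41
python3 - <<'E'
from h import *
t=snapshot("top");s=snapshot("scene");np.save("top1.npy",t["img"]);np.save("scene1.npy",s["img"])
a=cv2.resize(s["img"][120:270,160:360],(800,600),interpolation=cv2.INTER_CUBIC)
cv2.imwrite("pics/carry.png",a[:,:,::-1])
print((np.array(proj(s,[530,12,80]))+.5-[160,120])*4,[ (np.array(proj(s,[530,12,z]))+.5-[160,120])*4 for z in (110,162,205)])
E
```

```text
time: 4.2
tool_pos: [538.2, -226.6, 354.6]
tcp_rot: [179.9, -0.4, -17.3]
ft_force: [0.2, 0.4, -3.8]
finger_gap: 21.3
grip_force: 98.1
time: 4.82
tool_pos: [530.3, -76.6, 348.5]
tcp_rot: [180.0, 0.2, -17.3]
ft_force: [0.2, 0.3, -4.3]
finger_gap: 21.0
grip_force: 98.3
time: 5.45
tool_pos: [528.9, 12.5, 348.5]
tcp_rot: [-180.0, 0.2, 2.3]
ft_force: [0.6, 0.7, -3.4]
finger_gap: 20.9
grip_force: 98.6
time: 6.08
tool_pos: [529.0, 11.8, 348.8]
tcp_rot: [-179.9, 0.1, 40.3]
ft_force: [-0.7, -0.1, -3.6]
finger_gap: 21.5
grip_force: 98.6
shift [ 0.008  0.005 -0.022] turn [-0.002  0.002 -0.012]
t 6.08 pos [529.   11.8 348.8] rot [-1.799e+02  1.000e-01  4.030e+01] j [ -4.3  -1.5 100.5   0.   81.2  45.5] F [-0.7 -0.1 -3.6] T [0.01 0.01 0.05] gap 21.5 grip 98.6
[371.31975018 387.45468156] [array([369.21045387, 344.93282889]), array([365.31306812, 266.36441634]), array([361.83500043, 196.24914545])]
```

View pics/carry.png

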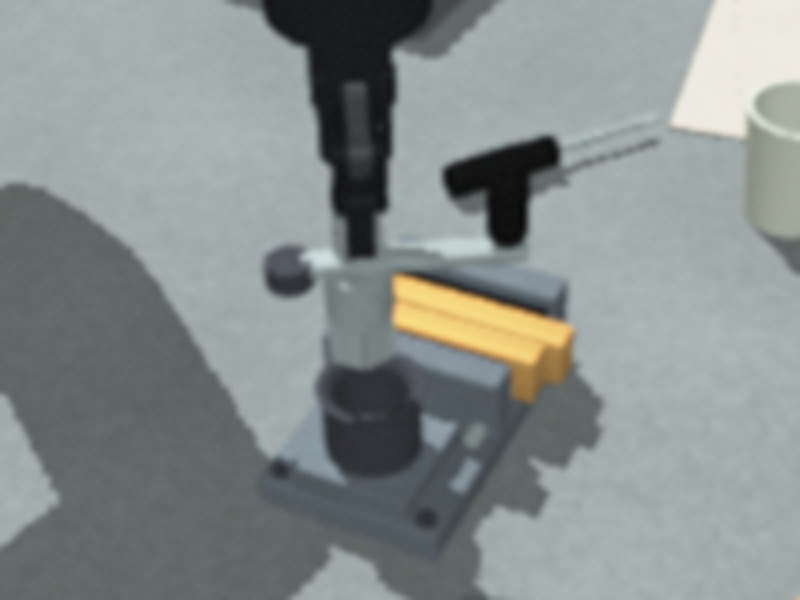

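The carry view shows the crank upright in the gripper. The tube spans about x 325–393 (centre 359) and the rim centre is about (371,387), so the crank sits a few mm along −tool x. I'll measure both precisely.

```bash
python3 - <<'E'
from h import *
im=np.load("scene1.npy"); g=cv2.cvtColor(im,cv2.COLOR_RGB2GRAY).astype(float)
for r in (192,195,198,201,204,207): print(r,g[r,236:264].astype(int))
print()
for r in (220,224,228,232): print(r,g[r,234:272].astype(int))
s=snapshot("scene")
for z in(100,120,140,150): print(z,proj(s,[529,11.8,z]))
print("rim",proj(s,[530,12,80]),proj(s,[530,12,50]))
E
```

```text
192 [ 81 117 152 166 155 133 119 120 128 143 152 142 134 128 129 129 127 126
 126 121 114 121 162 202 214 215 214 213]
195 [170 169 168 169 162 138 119 120 122 126 127 128 129 130 131 129 126 124
 121 116 110 110 136 170 189 192 192 197]
198 [168 170 171 172 169 147 124 120 124 127 128 129 130 130 128 129 130 126
 122 119 113 125 173 207 213 213 212 211]
201 [170 170 172 173 167 155 139 131 128 128 129 128 130 131 130 126 124 125
 122 121 123 130 150 170 185 195 204 211]
204 [170 172 172 167 145 122 125 132 134 133 131 134 134 131 124 121 124 126
 125 127 128 130 137 141 142 142 134 126]
207 [167 167 167 165 144 114 112 128 133 132 131 133 135 134 125 121 124 127
 126 126 128 128 133 136 141 146 147 148]

220 [169 170 168 168 159 131 100  82  72  59  46  44  44  46  47  50  51  52
  50  51  53  54  50  50  50  47  48  54  54  57  70  80  87  89  88  87
  87  87]
224 [171 166 156 151 149 143 110  69  51  58  69  77  78  75  64  57  66  71
  69  64  60  60  54  50  50  50  49  48  45  44  61 108 133 128 119 112
 100  90]
228 [150 148 147 146 149 148 122  79  51  46  47  48  49  50  53  52  52  51
  51  51  51  52  53  52  50  50  49  49  47  44  54  99 136 151 152 154
 153 148]
232 [150 148 151 151 149 152 143 109  66  49  48  49  49  49  49  50  49  51
  52  52  52  51  51  51  51  49  48  48  46  45  52  72  86  90 100 112
 105  84]
100 (np.float64(251.5391711699658), np.float64(209.20669425310282))
120 (np.float64(251.17269629699317), np.float64(201.95555073964033))
140 (np.float64(250.79463343365938), np.float64(194.47512498246067))
150 (np.float64(250.6010833804885), np.float64(190.64550577502024))
rim (np.float64(252.32993754397518), np.float64(216.36367039083288)) (np.float64(252.8339043355756), np.float64(226.52326796828294))
```

```bash

python3 -m jog '.044 .002 0 0 0 0 1;0 0 .1 0 0 0 1;0 0 .1 0 0 0 1;0 0 0 0 0 0 1'
python3 to.py 532.6 14.2 300 41
python3 -m jog '0 0 .08 0 0 0 1;0 0 .08 0 0 0 1;0 0 .06 0 0 0 1;0 0 0 0 0 0 1'
python3 to.py 532.6 14.2 300 41
```

```text
time: 6.72
tool_pos: [532.4, 14.5, 328.8]
tcp_rot: [-179.9, 0.1, 40.3]
ft_force: [0.4, 1.2, -4.2]
finger_gap: 21.2
grip_force: 98.6
shift [-0.     0.004  0.288] turn [-0.002  0.002 -0.011]
t 6.72 pos [532.4  14.5 328.8] rot [-1.799e+02  1.000e-01  4.030e+01] j [-4.000e+00 -1.000e-01  1.012e+02 -0.000e+00  7.910e+01  4.570e+01] F [ 0.4  1.2 -4.2] T [-0.01 -0.02 -0.05] gap 21.2 grip 98.6
time: 7.22
tool_pos: [532.8, 14.5, 307.8]
tcp_rot: [-179.9, 0.1, 40.3]
ft_force: [-0.4, 1.1, -3.2]
finger_gap: 20.7
grip_force: 99.1
shift [-0.003  0.001  0.078] turn [-0.001  0.001 -0.011]
t 7.22 pos [532.8  14.5 307.8] rot [-1.799e+02  1.000e-01  4.030e+01] j [ -4.    1.  102.3   0.   76.7  45.7] F [-0.4  1.1 -3.2] T [-0.01  0.02  0.  ] gap 20.7 grip 99.1
```

```bash

python3 -m jog '0 0 .04 0 0 0 1;0 0 .03 0 0 0 1;0 0 .03 0 0 0 1;0 0 0 0 0 0 1'
python3 -m jog '0 0 .02 0 0 0 1;0 0 .02 0 0 0 1;0 0 0 0 0 0 1'
python3 to.py 532.6 14.2 300 41
```

```text
time: 7.72
tool_pos: [533.0, 14.5, 298.3]
tcp_rot: [-180.0, 0.0, 40.3]
ft_force: [-1.0, -0.1, -2.8]
finger_gap: 21.5
grip_force: 99.0
time: 8.1
tool_pos: [533.2, 14.5, 294.9]
tcp_rot: [180.0, -0.0, 40.3]
ft_force: [-2.3, -0.1, -1.3]
finger_gap: 21.5
grip_force: 99.1
shift [-0.006 -0.001 -0.051] turn [ 0.    -0.    -0.011]
t 8.1 pos [533.2  14.5 294.9] rot [180.   -0.   40.3] j [ -4.    1.8 103.    0.   75.2  45.7] F [-2.3 -0.1 -1.3] T [ 0.01  0.6  -0.01] gap 21.5 grip 99.1
```

```bash

python3 -m jog '-.005 0 .02 0 0 0 1;0 0 .02 0 0 0 1;0 0 0 0 0 0 1'
python3 to.py 532.6 14.2 290 41
python3 -m jog '0 0 .02 0 0 0 1;0 0 0 0 0 0 1'
python3 to.py 532.6 14.2 290 41
```

```text
time: 8.48
tool_pos: [532.9, 14.6, 292.0]
tcp_rot: [-180.0, -0.1, 40.3]
ft_force: [-5.8, 2.7, 7.8]
finger_gap: 21.4
grip_force: 99.6
shift [-0.004  0.001  0.02 ] turn [-0.    -0.001 -0.011]
t 8.47 pos [532.9  14.6 292. ] rot [-1.80e+02 -1.00e-01  4.03e+01] j [-4.000e+00  1.900e+00  1.032e+02  1.000e-01  7.490e+01  4.570e+01] F [-5.8  2.7  7.8] T [0.57 1.56 0.03] gap 21.4 grip 99.6
time: 8.72
tool_pos: [533.0, 14.8, 290.8]
tcp_rot: [-180.0, -0.1, 40.4]
ft_force: [-8.3, 3.9, 14.6]
finger_gap: 21.3
grip_force: 100.9
shift [-0.007  0.002  0.008] turn [-0.    -0.002 -0.011]
t 8.72 pos [533.   14.8 290.8] rot [-1.80e+02 -1.00e-01  4.04e+01] j [-3.900e+00  2.000e+00  1.033e+02  1.000e-01  7.470e+01  4.570e+01] F [-8.3  3.9 14.6] T [ 0.81  2.24 -0.04] gap 21.3 grip 100.9
```

```bash

python3 -m jog '-.009 -.02 0 0 0 0 1;0 0 0 0 0 0 1'
python3 to.py 532.6 14.2 290 41
```

```text
time: 8.98
tool_pos: [531.5, 15.2, 291.0]
tcp_rot: [179.9, -0.2, 40.3]
ft_force: [-5.3, 1.1, 10.4]
finger_gap: 21.6
grip_force: 99.9
shift [0.001 0.015 0.01 ] turn [ 0.002 -0.003 -0.011]
t 8.97 pos [531.5  15.2 291. ] rot [179.9  -0.2  40.3] j [ -3.9   1.7 103.5   0.   74.6  45.8] F [-5.3  1.1 10.4] T [0.18 1.12 0.03] gap 21.6 grip 99.9
```

```bash

python3 -m jog '-.011 -.01 .02 0 0 0 1;0 0 0 0 0 0 1'; python3 to.py 532.6 14.2 290 41
python3 -m jog '0 0 0 0 0 -.08 1;0 0 0 0 0 -.08 1'
python3 to.py 532.6 14.2 290 41
python3 -m jog '0 0 0 0 0 -.08 1;0 0 0 0 0 -.08 1'
python3 to.py 532.6 14.2 290 41
```

```text
time: 9.22
tool_pos: [530.7, 15.3, 290.2]
tcp_rot: [179.8, -0.3, 40.4]
ft_force: [-4.1, 1.1, 15.6]
finger_gap: 21.4
grip_force: 100.9
shift [0.007 0.02  0.002] turn [ 0.004 -0.004 -0.011]
t 9.22 pos [530.7  15.3 290.2] rot [179.8  -0.3  40.4] j [ -3.9   1.5 103.8   0.   74.4  45.7] F [-4.1  1.1 15.6] T [0.21 1.01 0.07] gap 21.4 grip 100.9
time: 9.48
tool_pos: [530.2, 15.2, 289.1]
tcp_rot: [179.8, -0.1, 50.1]
ft_force: [-2.7, -0.7, 5.9]
finger_gap: 21.4
grip_force: 99.5
shift [ 0.008  0.024 -0.009] turn [ 0.003 -0.003  0.152]
t 9.47 pos [530.2  15.2 289.1] rot [ 1.798e+02 -1.000e-01  5.010e+01] j [ -3.9   1.6 103.9   0.   74.3  36. ] F [-2.7 -0.7  5.9] T [-0.09  0.65 -0.05] gap 21.4 grip 99.5
time: 9.72
tool_pos: [529.7, 15.1, 287.2]
tcp_rot: [179.9, -0.0, 59.7]
ft_force: [0.1, -0.9, -2.6]
finger_gap: 21.5
grip_force: 98.6
shift [ 0.007  0.029 -0.028] turn [ 0.002 -0.001  0.312]
t 9.72 pos [529.7  15.1 287.2] rot [179.9  -0.   59.7] j [ -3.9   1.7 104.   -0.   74.3  26.4] F [ 0.1 -0.9 -2.6] T [-0.15 -0.04 -0.  ] gap 21.5 grip 98.6
```

```bash

python3 -m jog '0 0 .03 0 0 0 1;0 0 .03 0 0 0 1;0 0 0 0 0 0 1'; python3 to.py 530 14 277 60
python3 -m jog '0 0 .03 0 0 0 1;0 0 .02 0 0 0 1;0 0 0 0 0 0 1'; python3 to.py 530 14 277 60
```

```text
time: 10.1
tool_pos: [529.5, 15.0, 280.5]
tcp_rot: [179.9, -0.0, 59.5]
ft_force: [4.1, -1.7, -5.5]
finger_gap: 21.4
grip_force: 98.6
shift [-0.006  0.009  0.035] turn [ 0.001 -0.    -0.009]
t 10.1 pos [529.5  15.  280.5] rot [179.9  -0.   59.5] j [ -3.9   2.1 104.3  -0.   73.6  26.6] F [ 4.1 -1.7 -5.5] T [-0.47 -0.89  0.04] gap 21.4 grip 98.6
time: 10.48
tool_pos: [529.9, 15.0, 277.3]
tcp_rot: [179.9, -0.1, 59.5]
ft_force: [0.0, -1.9, 8.3]
finger_gap: 21.4
grip_force: 99.9
shift [-0.009  0.006  0.003] turn [ 0.002 -0.001 -0.008]
t 10.47 pos [529.9  15.  277.3] rot [ 1.799e+02 -1.000e-01  5.950e+01] j [ -3.9   2.3 104.4  -0.   73.2  26.6] F [ 0.  -1.9  8.3] T [-0.39  0.18  0.01] gap 21.4 grip 99.9
```

```bash

python3 -m jog '0 0 -.015 0 0 0 1;0 0 0 0 0 -.08 1;0 0 0 0 0 -.08 1'; python3 to.py 530 14 277 60
python3 -m jog '0 0 0 0 0 -.08 1;0 0 0 0 0 -.08 1'; python3 to.py 530 14 277 60
python3 -m jog '0 0 0 0 0 -.08 1;0 0 0 0 0 -.08 1'; python3 to.py 530 14 277 60
```

```text
time: 10.85
tool_pos: [529.4, 15.1, 277.5]
tcp_rot: [180.0, -0.0, 69.3]
ft_force: [2.8, -2.9, 0.1]
finger_gap: 21.5
grip_force: 99.3
shift [-0.008  0.01   0.005] turn [ 0.001 -0.     0.155]
t 10.85 pos [529.4  15.1 277.5] rot [180.   -0.   69.3] j [ -3.9   2.3 104.4  -0.   73.3  16.8] F [ 2.8 -2.9  0.1] T [-0.52 -0.45 -0.12] gap 21.5 grip 99.3
time: 11.1
tool_pos: [529.4, 15.0, 277.5]
tcp_rot: [180.0, 0.0, 78.9]
ft_force: [2.9, -2.2, 0.5]
finger_gap: 21.2
grip_force: 99.3
shift [-0.008  0.008  0.005] turn [0.001 0.    0.315]
t 11.1 pos [529.4  15.  277.5] rot [180.    0.   78.9] j [ -3.9   2.3 104.4  -0.   73.3   7.2] F [ 2.9 -2.2  0.5] T [-0.56 -0.36 -0.11] gap 21.2 grip 99.3
time: 11.35
tool_pos: [529.3, 14.9, 277.4]
tcp_rot: [180.0, 0.0, 88.5]
ft_force: [0.2, -3.6, 2.6]
finger_gap: 21.3
grip_force: 99.3
shift [-0.009  0.007  0.004] turn [0.    0.    0.474]
t 11.35 pos [529.3  14.9 277.4] rot [180.    0.   88.5] j [ -3.9   2.3 104.4  -0.   73.3  -2.4] F [ 0.2 -3.6  2.6] T [-0.66 -0.15 -0.14] gap 21.3 grip 99.3
```

```bash

python3 -m jog '-.01 0 0 0 0 -.08 1;0 0 0 0 0 -.08 1'; python3 to.py 530 14 277 60
python3 -m jog '0 0 0 0 0 -.08 1;0 0 0 0 0 -.08 1'; python3 to.py 530 14 277 60
python3 -m jog '0 0 0 0 0 -.08 1;0 0 0 0 0 -.08 1'; python3 to.py 530 14 277 60
```

```text
time: 11.6
tool_pos: [529.2, 14.2, 277.4]
tcp_rot: [-180.0, -0.0, 98.1]
ft_force: [0.6, -0.9, 1.4]
finger_gap: 21.0
grip_force: 99.4
shift [-0.003  0.008  0.004] turn [-0.    -0.     0.634]
t 11.6 pos [529.2  14.2 277.4] rot [-180.    -0.    98.1] j [ -4.    2.3 104.4   0.   73.3 -12.1] F [ 0.6 -0.9  1.4] T [-0.31 -0.05 -0.14] gap 21.0 grip 99.4
time: 11.85
tool_pos: [529.1, 14.1, 277.4]
tcp_rot: [-180.0, -0.0, 107.7]
ft_force: [-0.8, -3.0, 3.1]
finger_gap: 21.1
grip_force: 99.4
shift [-0.004  0.008  0.004] turn [-0.     0.     0.795]
t 11.85 pos [529.1  14.1 277.4] rot [-180.    -0.   107.7] j [ -4.    2.3 104.4  -0.   73.3 -21.7] F [-0.8 -3.   3.1] T [-0.48  0.15 -0.1 ] gap 21.1 grip 99.4
time: 12.1
tool_pos: [529.0, 14.0, 277.4]
tcp_rot: [-180.0, 0.0, 117.3]
ft_force: [-0.9, -2.3, 2.4]
finger_gap: 21.5
grip_force: 99.4
shift [-0.004  0.009  0.004] turn [-0.001  0.     0.955]
t 12.1 pos [529.   14.  277.4] rot [-180.     0.   117.3] j [ -4.    2.3 104.4  -0.   73.3 -31.3] F [-0.9 -2.3  2.4] T [-0.66  0.18 -0.1 ] gap 21.5 grip 99.4
```

```bash

python3 -m jog '-.01 0 0 0 0 -.08 1;0 0 0 0 0 -.08 1'; python3 to.py 530 14 277 60|tail -1
python3 -m jog '0 0 0 0 0 -.08 1'; python3 to.py 530 14 277 60|tail -1
python3 -m jog '0 0 0 0 0 -.08 1'; python3 to.py 530 14 277 60|tail -1
```

```text
time: 12.35
tool_pos: [529.4, 13.3, 277.4]
tcp_rot: [-179.9, -0.1, 126.9]
ft_force: [-2.0, -2.2, 4.4]
finger_gap: 21.4
grip_force: 99.5
t 12.35 pos [529.4  13.3 277.4] rot [-1.799e+02 -1.000e-01  1.269e+02] j [ -4.1   2.3 104.4   0.   73.4 -41. ] F [-2.  -2.2  4.4] T [-0.45  0.43 -0.08] gap 21.4 grip 99.5
time: 12.48
tool_pos: [529.3, 13.2, 277.4]
tcp_rot: [-179.9, -0.0, 131.7]
ft_force: [-2.4, -2.4, 3.5]
finger_gap: 21.1
grip_force: 99.4
t 12.47 pos [529.3  13.2 277.4] rot [-179.9   -0.   131.7] j [ -4.1   2.3 104.4  -0.   73.4 -45.8] F [-2.4 -2.4  3.5] T [-0.49  0.52 -0.16] gap 21.1 grip 99.4
time: 12.6
tool_pos: [529.3, 13.1, 277.4]
tcp_rot: [-179.9, -0.0, 136.5]
ft_force: [-1.7, -3.8, 4.4]
finger_gap: 21.5
grip_force: 99.4
t 12.6 pos [529.3  13.1 277.4] rot [-179.9   -0.   136.5] j [ -4.1   2.3 104.4  -0.   73.4 -50.6] F [-1.7 -3.8  4.4] T [-0.63  0.49 -0.1 ] gap 21.5 grip 99.4
```

```bash
python3 - <<'E'
from h import *
t=snapshot("top");np.save("top2.npy",t["img"]);s=snapshot("scene");np.save("scene2.npy",s["img"])
a=np.vstack([cv2.resize(t["img"][205:280,220:320],(400,300),interpolation=cv2.INTER_CUBIC),cv2.resize(s["img"][160:265,220:360],(400,300),interpolation=cv2.INTER_CUBIC)])
b=np.vstack([cv2.resize(np.load("top0.npy")[205:280,220:320],(400,300),interpolation=cv2.INTER_CUBIC),cv2.resize(np.load("scene0.npy")[160:265,220:360],(400,300),interpolation=cv2.INTER_CUBIC)])
cv2.imwrite("pics/seat.png",np.hstack([b,a])[:,:,::-1])
E
```

```text
(no output)
```

View pics/seat.png

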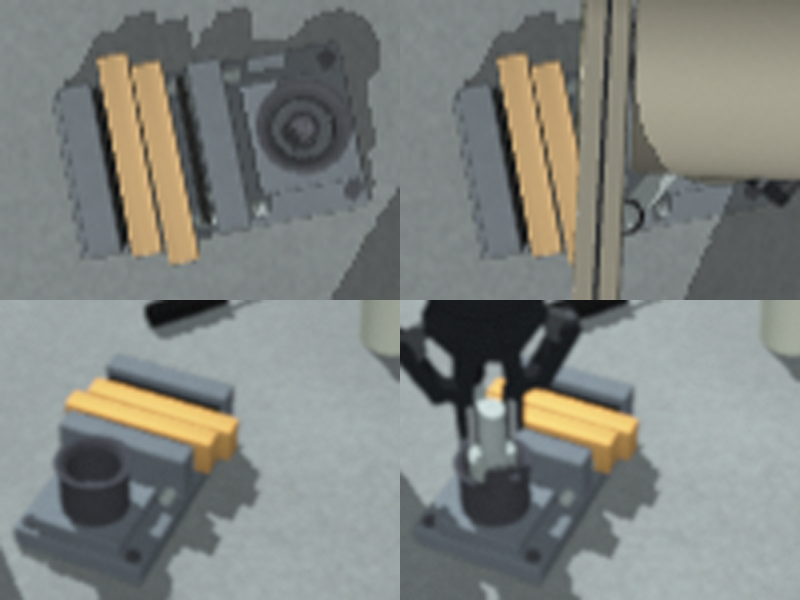

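The seated view shows the crank down in the collar at about (490,440), with the battens and jaws intact. I'll keep backing off to the zero stop.

```bash

python3 -m jog '-.01 0 0 0 0 -.08 1'; python3 to.py 530 14 277 60|tail -1
python3 -m jog '0 0 0 0 0 -.08 1'; python3 to.py 530 14 277 60|tail -1
python3 -m jog '0 0 0 0 0 -.08 1'; python3 to.py 530 14 277 60|tail -1
python3 -m jog '0 0 0 0 0 -.08 1'; python3 to.py 530 14 277 60|tail -1
```

```text
time: 12.82
tool_pos: [529.9, 12.6, 277.3]
tcp_rot: [-179.9, -0.1, 141.1]
ft_force: [-5.4, -1.7, 7.1]
finger_gap: 21.6
grip_force: 99.7
t 12.82 pos [529.9  12.6 277.3] rot [-1.799e+02 -1.000e-01  1.411e+02] j [ -4.2   2.4 104.3  -0.   73.4 -55.3] F [-5.4 -1.7  7.1] T [-0.39  1.21 -0.12] gap 21.6 grip 99.7
time: 12.95
tool_pos: [529.9, 12.6, 277.3]
tcp_rot: [-179.9, -0.1, 146.0]
ft_force: [-4.4, -2.2, 6.7]
finger_gap: 21.3
grip_force: 99.6
t 12.95 pos [529.9  12.6 277.3] rot [-1.799e+02 -1.000e-01  1.460e+02] j [ -4.2   2.4 104.3  -0.   73.4 -60.1] F [-4.4 -2.2  6.7] T [-0.58  1.01 -0.15] gap 21.3 grip 99.6
time: 13.08
tool_pos: [530.0, 12.5, 277.3]
tcp_rot: [-179.9, -0.1, 150.7]
ft_force: [-4.4, -2.9, 5.5]
finger_gap: 21.6
grip_force: 99.6
t 13.07 pos [530.   12.5 277.3] rot [-1.799e+02 -1.000e-01  1.507e+02] j [ -4.2   2.4 104.3  -0.   73.4 -64.9] F [-4.4 -2.9  5.5] T [-0.72  0.95 -0.69] gap 21.6 grip 99.6
time: 13.2
tool_pos: [530.0, 12.4, 277.3]
tcp_rot: [-180.0, -0.1, 155.5]
ft_force: [-4.3, -3.2, 5.1]
finger_gap: 21.2
grip_force: 99.5
t 13.2 pos [530.   12.4 277.3] rot [-1.800e+02 -1.000e-01  1.555e+02] j [ -4.2   2.4 104.3  -0.   73.4 -69.7] F [-4.3 -3.2  5.1] T [-0.78  0.93 -1.44] gap 21.2 grip 99.5
```

The torque jumped from −0.15 to −1.44 N m near yaw 147, so this is the jaw's zero stop. I'll regrip for a full clockwise range and to re-centre on the boss.

```bash

python3 -m jog '0 0 0 0 0 0 0;0 0 0 0 0 0 -.5;0 0 0 0 0 0 -.5;0 0 0 0 0 -.16 -.5;0 0 0 0 0 -.16 -.5'
python3 to.py 529.6 12 277.5 232
python3 -m jog '0 0 0 0 0 -.16 -.5;0 0 0 0 0 -.16 -.5;0 0 0 0 0 -.16 -.5;0 0 0 0 0 -.16 -.5;0 0 0 0 0 -.16 -.5'
python3 -m jog '0 0 0 0 0 -.16 -.5;0 0 0 0 0 0 -.5'
python3 to.py 529.6 12 277.5 232
```

```text
time: 13.82
tool_pos: [530.4, 12.7, 277.1]
tcp_rot: [180.0, -0.0, 175.0]
ft_force: [-0.2, 0.4, 0.3]
finger_gap: 64.2
grip_force: 0.0
shift [ 0.007 -0.007 -0.004] turn [ 0.   -0.   -0.95]
t 13.82 pos [530.4  12.7 277.1] rot [180.  -0. 175.] j [ -4.2   2.5 104.3   0.   73.3 -89.2] F [-0.2  0.4  0.3] T [-0.02  0.03  0.04] gap 64.2 grip 0.0
time: 14.45
tool_pos: [530.4, 12.6, 277.1]
tcp_rot: [180.0, 0.0, -137.0]
ft_force: [0.2, 0.4, 0.4]
finger_gap: 63.7
grip_force: 0.0
time: 14.7
tool_pos: [530.4, 12.6, 277.1]
tcp_rot: [180.0, 0.0, -127.8]
ft_force: [-0.9, -0.4, 0.7]
finger_gap: 63.9
grip_force: 0.0
shift [ 0.01   0.002 -0.004] turn [0.    0.    0.004]
t 14.7 pos [530.4  12.6 277.1] rot [ 180.     0.  -127.8] j [  -4.2    2.5  104.3    0.    73.3 -146.4] F [-0.9 -0.4  0.7] T [-0.02  0.03 -0.02] gap 63.9 grip 0.0
```

```bash

python3 -m jog '.005 0 -.01 0 0 0 0;0 0 0 0 0 0 .3;0 0 0 0 0 0 1;0 0 0 0 0 0 1;0 0 0 0 0 0 1' 100
python3 to.py 529.6 12 277.5 232
python3 - <<'E'
from h import *
s=snapshot("scene")
cv2.imwrite("pics/regrip.png",cv2.resize(s["img"][150:255,200:340],(800,600),interpolation=cv2.INTER_CUBIC)[:,:,::-1])
E
```

```text
time: 15.32
tool_pos: [530.3, 12.1, 278.7]
tcp_rot: [-180.0, 0.0, -127.7]
ft_force: [-0.9, -1.3, 4.1]
finger_gap: 21.3
grip_force: 97.9
shift [0.005 0.005 0.012] turn [-0.001  0.     0.005]
t 15.32 pos [530.3  12.1 278.7] rot [-180.     0.  -127.7] j [  -4.2    2.3  104.2   -0.    73.4 -146.5] F [-0.9 -1.3  4.1] T [-0.1   0.19 -0.04] gap 21.3 grip 97.9
```

View pics/regrip.png

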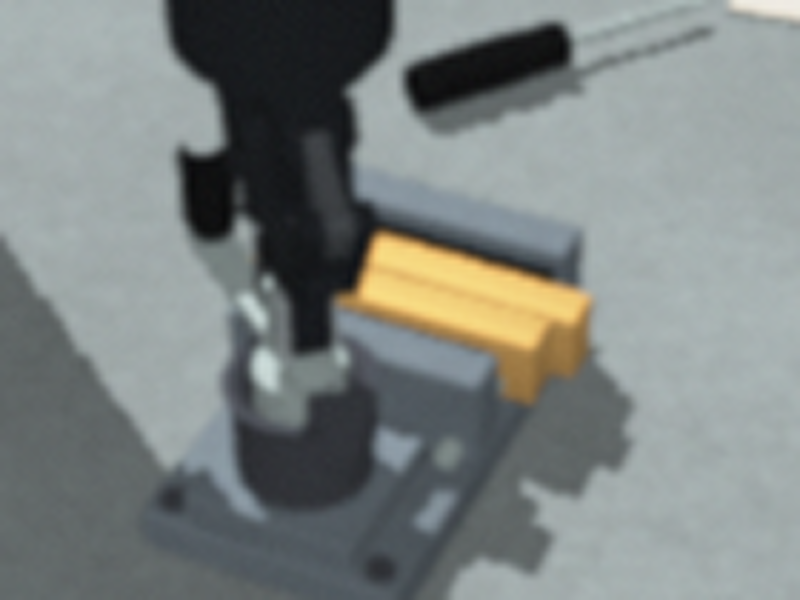

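The crank stays seated, with the knob at (205,190), and the regrip is well centred. Now I'll turn clockwise, finding the take-up first.

```bash

python3 -m jog '0 0 .01 0 0 .04 1'; python3 to.py 529.6 12 277.5 232|tail -1
python3 -m jog '0 0 0 0 0 .04 1'; python3 to.py 529.6 12 277.5 232|tail -1
python3 -m jog '0 0 0 0 0 .04 1'; python3 to.py 529.6 12 277.5 232|tail -1
python3 -m jog '0 0 0 0 0 .04 1'; python3 to.py 529.6 12 277.5 232|tail -1
python3 -m jog '0 0 0 0 0 .04 1'; python3 to.py 529.6 12 277.5 232|tail -1
python3 -m jog '0 0 0 0 0 .04 1'; python3 to.py 529.6 12 277.5 232|tail -1
```

```text
time: 15.5
tool_pos: [530.5, 12.2, 278.6]
tcp_rot: [-179.9, 0.0, -130.1]
ft_force: [-5.2, 0.7, 18.3]
finger_gap: 21.1
grip_force: 99.5
t 15.5 pos [530.5  12.2 278.6] rot [-179.9    0.  -130.1] j [  -4.2    2.3  104.2    0.    73.4 -144.1] F [-5.2  0.7 18.3] T [0.18 1.16 0.14] gap 21.1 grip 99.5
time: 15.62
tool_pos: [530.5, 12.2, 278.6]
tcp_rot: [-179.9, 0.0, -132.5]
ft_force: [-3.4, -1.0, 13.0]
finger_gap: 21.2
grip_force: 99.0
t 15.62 pos [530.5  12.2 278.6] rot [-179.9    0.  -132.5] j [  -4.2    2.3  104.2    0.    73.4 -141.7] F [-3.4 -1.  13. ] T [0.09 0.85 0.21] gap 21.2 grip 99.0
time: 15.75
tool_pos: [530.4, 12.3, 278.6]
tcp_rot: [-179.9, 0.0, -134.9]
ft_force: [-4.0, -0.1, 12.2]
finger_gap: 21.0
grip_force: 99.0
t 15.75 pos [530.4  12.3 278.6] rot [-179.9    0.  -134.9] j [  -4.2    2.3  104.2    0.    73.4 -139.3] F [-4.  -0.1 12.2] T [0.12 0.91 0.09] gap 21.0 grip 99.0
time: 15.88
tool_pos: [530.4, 12.2, 278.6]
tcp_rot: [-180.0, 0.0, -137.3]
ft_force: [-4.2, 0.2, 12.8]
finger_gap: 21.7
grip_force: 99.0
t 15.88 pos [530.4  12.2 278.6] rot [-180.     0.  -137.3] j [  -4.2    2.3  104.2    0.    73.4 -136.9] F [-4.2  0.2 12.8] T [0.09 0.83 0.14] gap 21.7 grip 99.0
time: 16.0
tool_pos: [530.4, 12.3, 278.6]
tcp_rot: [-180.0, 0.1, -139.7]
ft_force: [-4.0, 1.1, 13.4]
finger_gap: 21.1
grip_force: 99.0
t 16.0 pos [530.4  12.3 278.6] rot [-1.800e+02  1.000e-01 -1.397e+02] j [  -4.2    2.3  104.2    0.    73.4 -134.5] F [-4.   1.1 13.4] T [0.07 0.84 0.12] gap 21.1 grip 99.0
time: 16.12
tool_pos: [530.4, 12.3, 278.6]
tcp_rot: [-180.0, 0.0, -142.1]
ft_force: [-3.8, 0.4, 12.6]
finger_gap: 21.4
grip_force: 99.0
t 16.12 pos [530.4  12.3 278.6] rot [-180.     0.  -142.1] j [  -4.2    2.3  104.2    0.    73.4 -132.1] F [-3.8  0.4 12.6] T [0.16 0.87 0.16] gap 21.4 grip 99.0
```

```bash

python3 -m jog '0 0 -.007 0 0 .08 1;0 0 0 0 0 .16 1;0 0 0 0 0 .16 1;0 0 0 0 0 .16 1;0 0 0 0 0 .16 1'; python3 to.py 529.6 12 277.5 0|tail -1
python3 -m jog '0 0 0 0 0 .16 1;0 0 0 0 0 .16 1;0 0 0 0 0 .16 1;0 0 0 0 0 .16 1;0 0 0 0 0 .16 1'; python3 to.py 529.6 12 277.5 0|tail -1
```

```text
time: 16.75
tool_pos: [530.2, 12.5, 278.6]
tcp_rot: [180.0, 0.0, 174.4]
ft_force: [-2.5, 1.6, 8.3]
finger_gap: 21.2
grip_force: 98.5
t 16.75 pos [530.2  12.5 278.6] rot [180.    0.  174.4] j [ -4.2   2.3 104.3   0.   73.4 -88.6] F [-2.5  1.6  8.3] T [0.36 0.56 0.1 ] gap 21.2 grip 98.5
time: 17.38
tool_pos: [530.2, 12.8, 278.6]
tcp_rot: [179.9, -0.0, 126.4]
ft_force: [-2.1, 3.6, 7.8]
finger_gap: 21.3
grip_force: 98.4
t 17.38 pos [530.2  12.8 278.6] rot [179.9  -0.  126.4] j [-4.200e+00  2.300e+00  1.043e+02  1.000e-01  7.340e+01 -4.060e+01] F [-2.1  3.6  7.8] T [0.58 0.39 0.12] gap 21.3 grip 98.4
```

```bash

python3 -m jog '0 0 0 0 0 .16 1;0 0 0 0 0 .16 1;0 0 0 0 0 .16 1;0 0 0 0 0 .16 1;0 0 0 0 0 .16 1'; python3 to.py 529.6 12 277.5 0|tail -1
python3 -m jog '0 0 0 0 0 .16 1;0 0 0 0 0 .16 1;0 0 0 0 0 .16 1;0 0 0 0 0 .16 1;0 0 0 0 0 .16 1'; python3 to.py 529.6 12 277.5 0|tail -1
```

```text
time: 18.0
tool_pos: [530.4, 12.9, 278.6]
tcp_rot: [179.9, -0.1, 78.4]
ft_force: [0.2, 4.0, 5.2]
finger_gap: 21.3
grip_force: 98.3
t 18.0 pos [530.4  12.9 278.6] rot [ 1.799e+02 -1.000e-01  7.840e+01] j [-4.200e+00  2.300e+00  1.042e+02  1.000e-01  7.340e+01  7.400e+00] F [0.2 4.  5.2] T [0.75 0.03 0.11] gap 21.3 grip 98.3
time: 18.62
tool_pos: [530.7, 12.8, 278.6]
tcp_rot: [180.0, -0.1, 30.4]
ft_force: [1.4, 3.2, 5.0]
finger_gap: 21.0
grip_force: 98.1
t 18.62 pos [530.7  12.8 278.6] rot [ 1.80e+02 -1.00e-01  3.04e+01] j [-4.200e+00  2.300e+00  1.042e+02  1.000e-01  7.330e+01  5.540e+01] F [1.4 3.2 5. ] T [ 0.56 -0.32  0.13] gap 21.0 grip 98.1
```

```bash

python3 -m jog '0 0 0 0 0 .16 1;0 0 0 0 0 .16 1;0 0 0 0 0 .16 1;0 0 0 0 0 .16 1;0 0 0 0 0 .16 1'; python3 to.py 529.6 12 277.5 0|tail -1
python3 -m jog '0 0 0 0 0 .16 1;0 0 0 0 0 .16 1;0 0 0 0 0 .16 1;0 0 0 0 0 .16 1;0 0 0 0 0 0 1'; python3 to.py 529.6 12 277.5 0|tail -1
python3 -m jog '0 0 0 0 0 0 0;0 0 0 0 0 0 -.5;0 0 0 0 0 0 -.5;0 0 0 0 0 -.16 -.5;0 0 0 0 0 -.16 -.5' | head -2
python3 -m jog '0 0 0 0 0 -.16 -.5;0 0 0 0 0 -.16 -.5;0 0 0 0 0 -.16 -.5;0 0 0 0 0 -.16 -.5;0 0 0 0 0 -.16 -.5' | head -1
python3 -m jog '0 0 0 0 0 -.16 -.5;0 0 0 0 0 -.16 -.5;0 0 0 0 0 -.16 -.5;0 0 0 0 0 -.16 -.5;0 0 0 0 0 0 -.5' | head -1
python3 to.py 529.6 12 277.5 0|tail -1
python3 - <<'E'
from h import *
t=snapshot("top");np.save("top3.npy",t["img"]);s=snapshot("scene");np.save("scene3.npy",s["img"])
a=np.vstack([cv2.resize(t["img"][205:280,220:320],(400,300),interpolation=cv2.INTER_CUBIC),cv2.resize(s["img"][160:265,220:360],(400,300),interpolation=cv2.INTER_CUBIC)])
cv2.imwrite("pics/mid.png",a[:,:,::-1])
E
```

```text
time: 19.25
tool_pos: [530.8, 12.5, 278.6]
tcp_rot: [-179.9, -0.1, -17.6]
ft_force: [2.5, 1.6, 4.2]
finger_gap: 21.0
grip_force: 98.0
t 19.25 pos [530.8  12.5 278.6] rot [-1.799e+02 -1.000e-01 -1.760e+01] j [ -4.2   2.3 104.2   0.   73.3 103.4] F [2.5 1.6 4.2] T [ 0.25 -0.45  0.11] gap 21.0 grip 98.0
time: 19.88
tool_pos: [530.7, 12.2, 278.6]
tcp_rot: [-179.9, -0.1, -55.6]
ft_force: [2.6, -1.0, 5.7]
finger_gap: 21.5
grip_force: 98.1
t 19.88 pos [530.7  12.2 278.6] rot [-1.799e+02 -1.000e-01 -5.560e+01] j [ -4.2   2.3 104.2   0.   73.3 141.4] F [ 2.6 -1.   5.7] T [ 0.05 -0.41 -0.09] gap 21.5 grip 98.1
time: 20.5
tool_pos: [529.9, 12.2, 277.7]
time: 21.12
time: 21.75
t 21.75 pos [530.   12.2 277.7] rot [-180.     0.    49.9] j [ -4.2   2.4 104.3  -0.   73.4  35.9] F [-0.   0.1 -0.9] T [-0.01  0.03  0.01] gap 64.0 grip 0.0
```

View pics/mid.png

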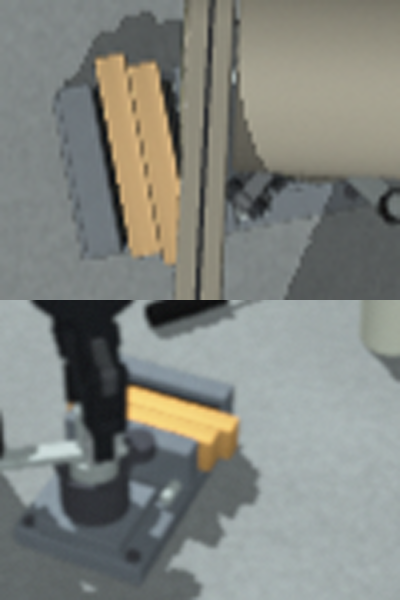

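Mid view: the crank is still seated with its arm to the left, and the jaw has advanced towards the battens. I'll quantify the jaw and batten edges.

```bash
python3 - <<'E'
from h import *
t=snapshot("top")
k=ray(t,220+390/4-.5,205+205/4-.5,36+105); print("knob",k,np.degrees(np.arctan2(k[1]-12,k[0]-530)),np.hypot(k[1]-12,k[0]-530))
ims=[np.load(f"scene{i}.npy")[182:237,266:312] for i in(0,2,3)]
a=np.hstack([cv2.resize(i,(264,316),interpolation=cv2.INTER_CUBIC) for i in ims])
ims=[np.load(f"top{i}.npy")[212:272,230:280] for i in(0,2,3)]
b=np.hstack([cv2.resize(i,(264,280),interpolation=cv2.INTER_CUBIC) for i in ims])
a=np.vstack([a,b]); cv2.imwrite("pics/cmp.png",np.clip(255*(a/255.)**.7,0,255).astype(np.uint8)[:,:,::-1])
E
```

```text
knob [477.34083086 -32.98031398 141.        ] -139.49676976519032 69.25472359587015
```

View pics/cmp.png

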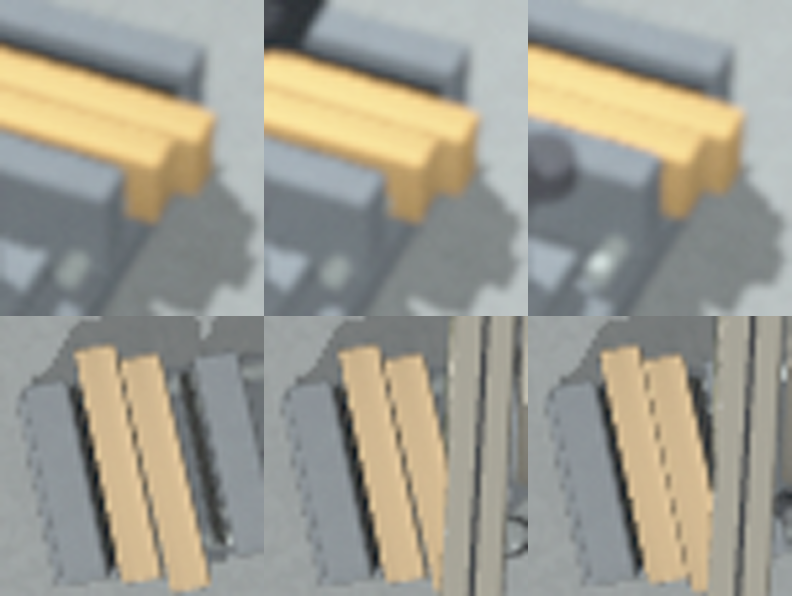

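The knob bearing (−139°) matches the expected crank angle. The comparison shows batten a closed onto b, and the jaw corner moved from (120,180) to (132,157). I'll quantify the jaw and batten shifts numerically.

```bash
python3 - <<'E'
from h import *
s=snapshot("scene")
# vice axis direction, jaw corner top right ~ image (287,213)
p=ray(s,287,213,63);d=np.array([-.169,.986,0]); print("corner",p)
a=np.array(proj(s,p));b=np.array(proj(s,p+10*d));v=(b-a)/10;print("px per mm",v)
G={i:cv2.cvtColor(np.load(f"scene{i}.npy"),cv2.COLOR_RGB2GRAY).astype(np.float32) for i in(0,1,2,3)}
# profiles along travel direction through points on jaw top near the right end: offset along jaw (x dir) 
u=np.array([.986,.169,0])
for off in(-8,-14,-20):
  for i in(0,1,2,3):
    q=p+off*u; tt=np.arange(-34,50,2.)
    pts=np.array([proj(s,q+t*d) for t in tt],np.float32)
    pr=cv2.remap(G[i],pts[:,0].reshape(1,-1),pts[:,1].reshape(1,-1),cv2.INTER_CUBIC)[0]
    print(off,i,pr.astype(int).tolist())
E
```

```text
corner [575.54823693  78.09740126  63.        ]
px per mm [ 0.175333   -0.27520789]
-8 0 [82, 81, 82, 82, 82, 83, 82, 82, 86, 96, 112, 126, 137, 140, 141, 141, 140, 140, 138, 130, 121, 125, 139, 167, 191, 206, 207, 205, 202, 201, 199, 197, 194, 192, 198, 204, 208, 206, 204, 202, 202, 202]
-8 1 [84, 85, 85, 84, 85, 86, 87, 87, 90, 100, 117, 133, 143, 145, 147, 146, 146, 145, 143, 136, 126, 129, 144, 174, 197, 212, 214, 212, 208, 207, 205, 202, 199, 198, 203, 210, 213, 212, 210, 208, 208, 208]
-8 2 [86, 85, 85, 86, 85, 86, 87, 95, 109, 125, 140, 146, 148, 148, 147, 147, 145, 141, 131, 124, 125, 135, 149, 176, 198, 212, 214, 213, 209, 206, 204, 203, 200, 199, 204, 210, 214, 213, 211, 210, 209, 209]
-8 3 [86, 85, 85, 86, 85, 85, 84, 84, 84, 85, 85, 85, 87, 91, 106, 121, 136, 143, 146, 146, 145, 144, 142, 145, 156, 180, 201, 211, 210, 209, 206, 204, 202, 200, 201, 206, 211, 212, 211, 209, 208, 207]
-14 0 [83, 81, 81, 81, 82, 82, 82, 83, 86, 98, 110, 125, 133, 138, 139, 139, 139, 138, 135, 128, 121, 122, 141, 171, 193, 206, 209, 207, 204, 201, 199, 193, 186, 186, 194, 203, 208, 208, 205, 2
[... 760 characters left out ...]
 211, 208, 205, 203, 201, 197, 190, 188, 194, 204, 209, 209, 207, 204, 203, 195]
-20 1 [86, 87, 86, 87, 88, 87, 87, 88, 91, 100, 117, 132, 140, 144, 144, 146, 145, 145, 143, 133, 125, 126, 145, 174, 203, 212, 215, 212, 210, 208, 206, 204, 196, 193, 200, 210, 215, 216, 213, 209, 210, 202]
-20 2 [88, 88, 87, 87, 88, 89, 90, 95, 108, 123, 137, 145, 146, 146, 146, 147, 145, 141, 132, 125, 127, 134, 155, 179, 203, 211, 215, 213, 211, 209, 207, 205, 198, 194, 201, 211, 215, 216, 214, 211, 210, 202]
-20 3 [85, 86, 87, 87, 87, 87, 87, 86, 87, 87, 87, 89, 88, 95, 106, 123, 134, 142, 145, 145, 145, 145, 144, 143, 154, 177, 201, 211, 213, 210, 208, 207, 204, 201, 202, 208, 213, 216, 214, 212, 211, 209]
```

The jaw edge moved −3.1 mm, then +12.2 mm, so the jaw is now at about 12.5 mm, which agrees with the crank count. About 94° more clockwise is needed.

```bash

python3 -m jog '0 0 0 0 0 0 0;0 0 0 0 0 0 .3;0 0 0 0 0 0 1;0 0 0 0 0 0 1;0 0 0 0 0 0 1' 100 >/dev/null
python3 to.py 529.6 12 277.5 0|tail -1
python3 -m jog '0 0 0 0 0 .16 1;0 0 0 0 0 .16 1;0 0 0 0 0 .16 1;0 0 0 0 0 .16 1;0 0 0 0 0 .16 1'>/dev/null; python3 to.py 529.6 12 277.5 0|tail -1
python3 -m jog '0 0 0 0 0 .16 1;0 0 0 0 0 .16 1;0 0 0 0 0 .16 1;0 0 0 0 0 0 1'>/dev/null; python3 to.py 529.6 12 277.5 0|tail -1
python3 - <<'E'
from h import *
s=snapshot("scene");np.save("scene4.npy",s["img"])
p=np.array([575.55,78.1,63]);d=np.array([-.169,.986,0]);u=np.array([.986,.169,0])
def edge(g,off,lev,lo,hi):
    tt=np.arange(lo,hi,.25); pts=np.array([proj(s,p+off*u+t*d) for t in tt],np.float32)
    pr=cv2.remap(g,pts[:,0].reshape(1,-1),pts[:,1].reshape(1,-1),cv2.INTER_CUBIC)[0]
    return tt[np.argmax(pr>lev)]
for i in(0,1,2,3,4):
    g=cv2.cvtColor(np.load(f"scene{i}.npy"),cv2.COLOR_RGB2GRAY).astype(np.float32)
    print(i,[edge(g,o,115,-30,10) for o in(-8,-11,-14,-17,-20)],[edge(g,o,175,0,30) for o in(-8,-11,-14,-17,-20)])
E
```

```text
t 22.57 pos [530.3  12.1 278.3] rot [180.   -0.   49.9] j [ -4.2   2.3 104.3  -0.   73.4  35.8] F [-0.6 -0.9  4.5] T [-0.11  0.14 -0.07] gap 21.2 grip 97.8
t 23.2 pos [530.1  12.4 278.3] rot [-180.    -0.     1.6] j [ -4.2   2.3 104.3   0.   73.4  84.1] F [-1.5  1.7  5.5] T [0.29 0.39 0.17] gap 21.1 grip 98.2
t 23.7 pos [530.1  12.6 278.3] rot [-179.9    0.   -27. ] j [-4.200e+00  2.300e+00  1.043e+02  1.000e-01  7.340e+01  1.128e+02] F [-3.2  2.   5.6] T [ 0.45  0.34 -0.09] gap 21.2 grip 98.2
0 [np.float64(-13.5), np.float64(-13.5), np.float64(-13.5), np.float64(-13.75), np.float64(-13.75)] [np.float64(12.75), np.float64(12.75), np.float64(12.5), np.float64(12.5), np.float64(12.5)]
1 [np.float64(-14.25), np.float64(-14.0), np.float64(-13.75), np.float64(-14.25), np.float64(-14.25)] [np.float64(12.25), np.float64(12.25), np.float64(12.0), np.float64(12.0), np.float64(12.25)]
2 [np.float64(-17.25), np.float64(-17.0), np.float64(-17.0), np.float64(-17.25), np.float64(-17.0)] [np.float64(12.0), np.float64(12.0), np.float64(11.75), np.float64(11.75), np.float64(11.75)]
3 [np.float64(-4.75), np.float64(-4.75), np.float64(-4.75), np.float64(-4.75), np.float64(-5.0)] [np.float64(15.5), np.float64(15.5), np.float64(16.0), np.float64(16.25), np.float64(16.0)]
4 [np.float64(-1.5), np.float64(-1.5), np.float64(-1.5), np.float64(-1.25), np.float64(-1.75)] [np.float64(18.5), np.float64(18.5), np.float64(18.25), np.float64(18.5), np.float64(18.0)]
```

```bash

python3 -m jog '0 0 0 0 0 .1 1;0 0 0 0 0 .1 1;0 0 0 0 0 0 1'>/dev/null; python3 to.py 529.6 12 277.5 0|tail -1
python3 -m jog '0 0 0 0 0 0 0;0 0 0 0 0 0 -.5;0 0 0 0 0 0 -1;0 0 0 0 0 0 -1;0 0 0 0 0 0 -1'>/dev/null; python3 to.py 529.6 12 277.5 0|tail -1
python3 -m jog '0 0 -.2 0 0 0 -1;0 0 -.3 0 0 0 -1;0 0 -.4 0 0 0 -1;0 0 -.4 0 0 0 -1;.2 .4 0 0 0 0 -1'
python3 -m jog '.2 .4 0 0 0 0 -1;.2 .4 0 0 0 0 -1;.2 .4 0 0 0 0 -1;.2 .4 0 0 0 0 -1;0 0 0 0 0 0 -1'
python3 -m jog '0 .4 0 0 0 0 -1;0 .4 0 0 0 0 -1;0 .4 0 0 0 0 -1;0 0 0 0 0 0 -1'
```

```text
t 24.12 pos [530.1  12.7 278.3] rot [-179.9    0.   -38.9] j [-4.200e+00  2.300e+00  1.043e+02  1.000e-01  7.340e+01  1.247e+02] F [-2.2  2.9  5.4] T [ 0.51  0.28 -0.11] gap 21.2 grip 98.2
t 24.75 pos [530.1  12.2 277.9] rot [-180.    -0.   -38.9] j [ -4.2   2.4 104.3   0.   73.3 124.6] F [ 0.6  0.1 -0.3] T [-0.06 -0.02 -0.02] gap 85.5 grip 0.0
time: 25.38
tool_pos: [521.8, -30.3, 412.6]
tcp_rot: [-179.7, -0.4, -38.6]
ft_force: [0.6, -0.9, 0.2]
finger_gap: 85.4
grip_force: 0.0
time: 26.0
tool_pos: [481.7, -208.8, 407.9]
tcp_rot: [180.0, -0.0, -39.1]
ft_force: [0.6, 1.2, -1.0]
finger_gap: 85.6
grip_force: 0.0
time: 26.5
tool_pos: [406.3, -300.6, 407.9]
tcp_rot: [180.0, -0.0, -39.0]
ft_force: [0.2, 0.5, -0.7]
finger_gap: 85.7
grip_force: 0.0
```

```bash
python3 - <<'E'
from h import *
t=snapshot("top");s=snapshot("scene");np.save("top5.npy",t["img"])
a=np.vstack([np.hstack([cv2.resize(i[205:280,220:320],(400,300),interpolation=cv2.INTER_CUBIC) for i in (np.load("top0.npy"),t["img"])]),np.hstack([cv2.resize(s["img"][160:265,220:360],(400,300),interpolation=cv2.INTER_CUBIC),cv2.resize(s["img"],(400,300))])])
cv2.imwrite("pics/end.png",a[:,:,::-1])
# profile along vice axis in top, z=57, from collar to fixed jaw
d=np.array([-.169,.986,0]);u=np.array([.986,.169,0])
for nm in("top0.npy","top5.npy"):
  g=cv2.cvtColor(np.load(nm),cv2.COLOR_RGB2GRAY).astype(np.float32)
  for o in(-25,0,25):
    pts=np.array([proj(t,np.array([530,12,57])+o*u+k*d) for k in np.arange(30,140,2.)],np.float32)
    print(nm,o,cv2.remap(g,pts[:,0].reshape(1,-1),pts[:,1].reshape(1,-1),cv2.INTER_CUBIC)[0].astype(int).tolist())
E
```

```text
top0.npy -25 [120, 122, 114, 78, 77, 82, 81, 80, 90, 111, 122, 118, 118, 119, 118, 117, 119, 121, 103, 72, 52, 39, 32, 52, 82, 78, 95, 148, 183, 173, 169, 168, 167, 166, 164, 175, 126, 86, 173, 181, 171, 168, 167, 168, 164, 169, 154, 65, 24, 28, 62, 114, 120, 119, 118]
top0.npy 0 [85, 111, 121, 81, 74, 80, 80, 76, 92, 111, 118, 117, 118, 119, 119, 119, 118, 121, 100, 67, 53, 37, 36, 57, 80, 77, 99, 150, 179, 172, 169, 166, 166, 167, 166, 169, 134, 96, 171, 183, 171, 169, 168, 167, 166, 169, 167, 54, 11, 36, 76, 113, 120, 117, 118]
top0.npy 25 [122, 125, 122, 81, 72, 80, 76, 67, 93, 116, 119, 118, 118, 117, 117, 117, 116, 116, 102, 77, 63, 39, 39, 61, 79, 75, 105, 157, 173, 171, 167, 164, 164, 165, 166, 159, 134, 124, 165, 178, 170, 166, 165, 164, 165, 165, 159, 65, 11, 38, 85, 116, 122, 118, 118]
top5.npy -25 [172, 173, 164, 121, 114, 117, 117, 118, 116, 105, 92, 84, 83, 81, 78, 84, 120, 125, 122, 121, 122, 122, 122, 123, 119, 84, 41, 39, 98, 183, 182, 173, 172, 172, 171, 169, 171, 165, 146, 170, 179, 173, 172, 171, 169, 169, 163, 119, 44, 25, 63, 116, 122, 121, 121]
top5.npy 0 [74, 77, 87, 74, 72, 97, 114, 83, 81, 82, 80, 81, 80, 79, 83, 100, 118, 122, 121, 121, 120, 122, 122, 123, 118, 69, 34, 52, 121, 176, 181, 174, 170, 170, 170, 169, 172, 175, 172, 178, 178, 174, 172, 172, 171, 171, 170, 110, 37, 30, 80, 116, 123, 120, 121]
top5.npy 25 [126, 127, 126, 105, 108, 120, 111, 87, 80, 82, 81, 80, 80, 77, 82, 105, 119, 121, 119, 119, 119, 118, 119, 120, 118, 65, 26, 60, 150, 176, 176, 170, 168, 168, 168, 169, 163, 136, 164, 183, 175, 172, 170, 169, 168, 169, 177, 94, 24, 37, 88, 120, 126, 121, 120]
```

View pics/end.png

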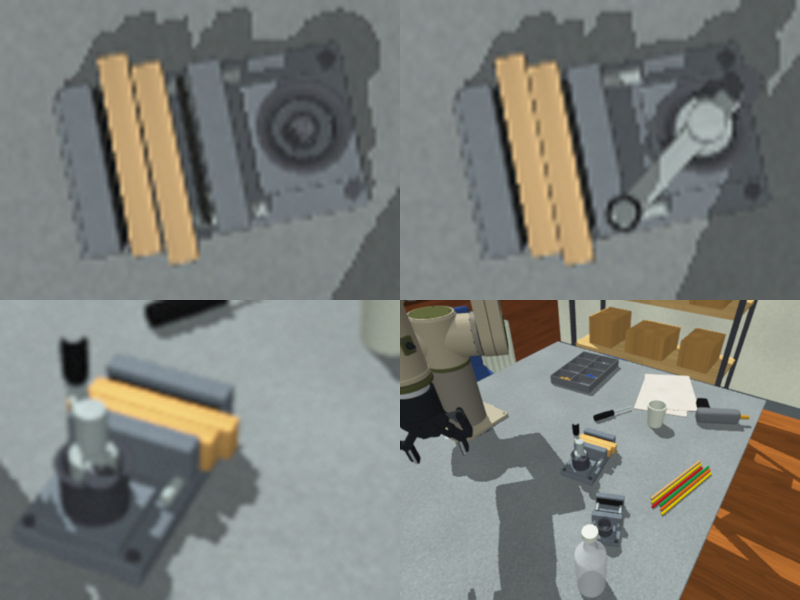

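The final view shows the crank standing on the hex, with the boss at (705,125) and the knob at (623,212). The jaw has advanced 13 mm from its start of about 3.4 mm, to about 16.4 mm, which puts the pad about 4.4 mm in. The battens are flat and closed up, the bystanders are untouched and the gripper is clear.

```bash
python3 -c "
from bench import *
print(hand_in())"
```

```text
the job is handed in; nothing more can be done
None
```

I've handed the job in: the crank stands seated on the hex, the pad is about 4.4 mm of 9 mm into the jaw by crank count and images, and the gripper is clear; no verdict was returned.

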